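# Fasten the pan stop to the slotted rail with a T-bolt

### The arm

A 6-joint arm with a two-finger parallel gripper is mounted at the origin on the work surface. World frame = base frame: x ahead of the robot, y to its left, z up, the work surface at z = 0. Lengths are in m, angles in rad, forces in N, time in s.
With the tool pointing down it reaches from about 0.25 to 0.725 m from the base axis. Payload 4 kg.
Tool frame: the origin (TCP) lies midway between the tips of the shut fingers; the grasp point (between the pads) lies bot.pinch_z behind it (bot.pinch_z is the distance from the TCP to the grasp point, in m); z points along the fingers, y is the direction in which the jaws open and shut (so a half turn about z gives the same grasp; the last joint's range is limited). The gripper opens to 85 mm and grips with 20 to 120 N. Pads are 22 mm wide; open, the fingers measure 114 mm over their backs; the gripper's body (76 mm by 85 mm) begins 54 mm behind the grasp point. The pads swing forward as they close: fully open they stand 13 mm farther back than shut.
Start: joints at [-1.31, 0.241, 0.005, 1.335, 0, 1.571], TCP at [0.129, -0.483, 0.231] pointing down, gripper open.
Joint ranges: [-2.72, 2.72], [-1.05, 1.87], [-1.09, 1.28], [-1.99, 2.15], [-1.42, 1.44], [-3.14, 3.14]. Speed limits (rad/s): [2.79, 2.79, 3.14, 3.14, 3.14, 3.14].

### API

Orientations are given as a unit quaternion [x, y, z, w].
In Python, from workcell import bot gives the robot as it stands. The module is installed in compiled form; this text tells all that it offers.
- The arm moves only by the tool move_arm, never from a script. Its argument "series" is a list that holds one entry, the list of rows, each a list of 7 numbers: the shift along the world's x, y, z in cm, then the turn, a rotation vector about the world's x, y, z in degrees, then the opening, from 0 (shut) to 1 (fully open). A call has exactly 5 rows; each row shifts and turns the pose as measured when the row begins; what a row does not reach is not made up. A row lasts 1/10 s, in which the tool goes at most 50 mm and 8.59 degrees, less where a joint would pass 70% of its speed; a pose out of reach is approached as far as the arm can. A call with a gripper value outside its range is refused whole. The fingers move at their own pace and stop on an object; the grip force is fixed at half the most. Time passes only in rows, so rows that do not move let the fingers close, or fill a call up. It gives the time, the measured TCP pose, the force and the opening at its end, in the units of the state.
- bot.get_obs(): the state, without advancing time (a new reading comes with each control period).
- bot.camera(name): name is "side" or "top" or "wrist"; returns (picture, depth): 420x560x3 uint8, red, green, blue; 420x560 float32, m along the optical axis (not along the pixel's ray), 0 where there is no reading.
- bot.camera_info(name): a dict with "vfov" (degrees; the focal length in pixels is half the picture's height over the tangent of half this angle, whatever the lens; pixels are square), "cx", "cy" (the principal point, pixels), "cam_to_world" (4x4, takes a point from camera to world coordinates); the wrist camera has in their place "tool_from_camera" (4x4, takes a point from camera to tool coordinates, whose origin is the TCP and whose axes are the flange's). Camera axes: x right, y down, z forward; pixel columns grow to the right and rows downward; lengths in m; the calibration is good to about 2 mm. The wrist camera is an equidistant fisheye: a pixel r from the principal point sees the ray r / f radians off the axis. A picture is of the moment at which its call begins: read the wrist's pose just before it. camera_info takes no time and is no camera call.
- bot.job_done(): hands the job in, once; it reports no verdict.
Trained networks look in the newest picture that a camera, given by its name, has taken for a name from the list of things; names that differ only in an ending like _2 or _b are one class to them, and where a whole thing is asked for, a point or a joint stands for the part that bears it (a point fixed in the world has none). Each returns a list of dicts, best first, with "confidence" (0 to 1); they miss things now and then, are a little off and sometimes report something else, mostly with a low value. They report only what shows in the picture. A call takes as long as a camera call. They do not tell look-alikes from the thing itself.
- bot.find_in(camera, target): "at" ([x, y, z] in m, in world coordinates, good to about 4 mm: the middle of the surface that is visible of it).
The state is a dict: "clock": time; "joint_pos": joint angles; "joint_vel": joint speeds; "tau": joint torques, N m; "eef_pos": TCP position; "tool_rot": TCP orientation; "ft_force": force on the tool from outside, world axes, zero at the start; "ft_torque": the same for the moment, N m; "grip_width": finger opening in m.
Only numpy, scipy, OpenCV 4.12 (cv2) and the standard library are available. Lean on these libraries where they do the work, as an engineer would, in place of code of your own. Each camera call takes 0.05 s, during which the arm holds its last target.

### The job

Fasten the pan stop to the slotted rail on the pasta bench: set the saddle down fully over the rail with its blade close up to the right-hand end of the steel pan, as seen from the robot (a gap under 1 cm, without shoving the pan). Then drop the hammer head of the T-bolt (the one with the bar grip) through the saddle's window into the rail's slot until its flange sits flat on the saddle, turn it a quarter turn so that the head catches under the lips and the bar stands square across the rail, and let go. Leave the round-knob screw, the die, the canister and the pan where they are.

Things in the scene. Friction and masses are not known exactly. Their poses are not given: they have to be found in the camera images.
- strut: Slotted metal strut (rail) fixed on the bench, slot upward, 41 wide, 41 high, 360 long; outer top edges rounded, radius 4. Origin: centre of its underside. y runs along it (roughly to the robot's left), x across it, away from the robot, z up.
- strut_slot (a point): Middle of the rail's slot, level with its top (41 above the bench), axes of the strut. The slot is 22 wide over the whole length, between lips 7 deep; the hollow below the lips is 38 wide and 32 deep.
- saddle_center (a point): Loose aluminium saddle stop, 0.2 kg, an inverted U standing on two cheeks: 80 long (y), 53.5 wide outside (x), 29 high. This point is its centre, 14.5 above the cheeks' lower edges. Cheeks 5 thick, 25 high, 43.5 apart inside (they straddle the rail). Take it across the cheeks. Seated on the rail this point is 30.5 above the bench, the saddle's y along the rail's +y.
- saddle_window (a point): Centre of the window in the saddle's 4 thick top plate, level with the plate's top, 14.5 above saddle_center, same axes. The window is 24 wide (x) by 38 long (y). It is 45 above the bench when seated.
- stop_face (a point): Centre of the outer (+y) face of the saddle's upright blade: at x +55, y +42, z +7 from saddle_center, same axes. The blade is 4 thick, at the saddle's +y end; it sticks out sideways to x = +80, its top 11 above the plate. Seated, it lies on the rail's far side, in front of the pan's end. This face must stand close to the pan's end.
- tbolt_bar (a point): Loose T-bolt, 0.15 kg, hanging upright by its flange in one of the rack's two holes. This point: centre of its black bar grip, 44 long (x), 14 thick (y), 26 high; pinch it across the 14. Under the bar a round stem 13.6 thick, 14 long, then the flange. It is 57 above the bench in the rack, 76 when seated through the saddle on the rail.
- tbolt_flange (a point): Centre of the underside of the T-bolt's round flange (44 diameter, 4 thick), 31 below tbolt_bar, same axes. It is 45 above the bench when it sits on the seated saddle.
- tbolt_head (a point): Centre of the T-bolt's hammer head, 49 below tbolt_bar, same axes: 32 long in x (parallel to the bar), 19 wide in y, 8 high, lower edges bevelled. A shank 12 thick, 14 long, joins it to the flange. Lengthwise it passes the slot; crosswise it is caught with about 3 of play under the lips.
- rack: White plastic block fixed on the bench, 62 (x) by 150 (y) by 26 high, origin at the centre of its underside. Two oblong holes 38 (x) by 24 (y), 24 deep, at y = -37.5 and +37.5; one holds the T-bolt, the other the round-knob screw.
- screw_knob (a point): Bystander: centre of the round black knob (36 diameter, 26 high) of a plain screw standing in the other hole of the rack; flange 44. Not to be used.
- pan_end (a point): Loose small stainless pan, open, 176 long (y) by 108 (x) by 65 high, 0.8 kg, beside the rail on its far side with its length along the rail. This point is the middle of its right-hand (-y, seen from the robot) end rim, 63 above the bench; axes of the pan: y from this end along the pan away from the stop, x across.
- die: Bystander: brass extruder die, disc 80 in diameter, 22 high, lying on the bench beyond the rail; origin at its underside.
- canister_top (a point): Bystander: top of the lid knob of a loose steel canister, 76 in diameter and 160 high, 0.6 kg, upright on the bench between the robot and the rail, in the way of low crossings between saddle, rack and rail.
Not all that is in view belongs to the job. What is shaped like the part that bears pan_end but yellow is not meant.

How it is judged:
On the way, in this order (a step that is already met when the one before it is completed fails the run):
1. the saddle sits fully down over the rail, blade on the pan's side, its face 0 to 12 mm from the pan's end (z of saddle_center in the frame of strut between 0.0275 and 0.0335 m and x of saddle_center in the frame of strut between -0.004 and 0.004 m and angle between the y axis of saddle_center and the y axis of strut, either way round below 0.08 rad and y of stop_face in the frame of pan_end between -0.012 and 0.002 m and x of stop_face in the frame of pan_end between -0.054 and 0 m), for 0.2 s.
2. the T-bolt is down through window and slot, its head still along the slot (z of tbolt_flange in the frame of strut between 0.04 and 0.0485 m and horizontal distance between tbolt_flange and saddle_center below 0.015 m and angle between the x axis of tbolt_bar and the y axis of strut, either way round below 0.35 rad), for 0.1 s.
3. the T-bolt is turned a quarter turn, its head across the slot under the lips (angle between the x axis of tbolt_bar and the y axis of strut, either way round above 1.27 rad and z of tbolt_flange in the frame of strut between 0.04 and 0.0485 m), for 0.2 s.
At the end, for the whole second after the job is handed in: Saddle seated on the rail (3 mm in height, 4 mm sideways), blade face at most 12 mm short of the pan's end, on its side; T-bolt upright within 0.09 rad through window and slot, flange on the saddle within 2.5 mm, bar across the rail within 0.3 rad; all released (all of step 1 and angle between the x axis of tbolt_bar and the y axis of strut, either way round above 1.27 rad and z of tbolt_flange in the frame of strut between 0.0425 and 0.0475 m and x of tbolt_flange in the frame of strut between -0.005 and 0.005 m and horizontal distance between tbolt_flange and saddle_center below 0.015 m and angle between tbolt_bar's own z axis and vertical below 0.09 rad); the robot touches nothing.
It fails at once if the pan is shoved more than 12 mm (distance of pan_end from where it was at the start of the episode above 0.012 m).
It fails at once if the round-knob screw is disturbed (more than 20 mm) (distance of screw_knob from where it was at the start of the episode above 0.02 m).
It fails at once if the die is moved more than 25 mm (distance of die from where it was at the start of the episode above 0.025 m).
It fails at once if the canister is moved or tipped (top more than 25 mm) (distance of canister_top from where it was at the start of the episode above 0.025 m).
It also fails if it takes over 72 s, if anything falls off the work surface, if the arm or the gripper's body presses on something with over 40 N, if the wrist force passes 120 N, or if a joint passes its speed limit or range.

## Working session

There is one attempt and no reset: what is moved stays moved. The work goes in short steps, Python scripts to look and compute and a tool call to move; the robot and the scene stay as the last step left them, time stands still between calls to the robot, and variables do not carry over. Pictures are saved under pics/ and viewed, and the job is handed in when it is done.

Besides the shell and the picture viewer there is one more tool, called after "Request:" as name([rows], argument=value, ...), one row to a line, values as JSON. move_arm: Moves the arm, as the interface text tells. Its arguments: {"type":"object","properties":{"series":{"type":"array","items":{"type":"array","items":{"type":"array","items":{"type":"number"}}}}},"required":["series"]}

```bash
mkdir -p pics
cat > h.py <<'E'
import numpy as np, cv2
from workcell import bot
def shot(n,f):
    p,d=bot.camera(n); cv2.imwrite('pics/'+f,p[:,:,::-1]); return p,d
def pts(n,d):
    i=bot.camera_info(n); H,W=d.shape; f=H/2/np.tan(np.radians(i['vfov']/2))
    u,v=np.meshgrid(np.arange(W),np.arange(H))
    P=np.stack([(u-i['cx'])/f*d,(v-i['cy'])/f*d,d],-1)
    T=np.array(i['cam_to_world']); return P@T[:3,:3].T+T[:3,3]
E
python3 - <<'E'
from h import *
for c in ['top','side']:
    p,d=shot(c,c+'0.png'); np.save(c+'0.npy',pts(c,d)); 
    for t in ['strut','saddle_center','stop_face','tbolt_bar','rack','screw_knob','pan_end','canister_top','die','saddle_window']:
        r=bot.find_in(c,t); print(c,t,[(np.round(x['at'],3).tolist(),round(x['confidence'],2)) for x in r[:3]])
o=bot.get_obs(); print(o['clock'],o['eef_pos'],o['tool_rot'],o['ft_force'],bot.pinch_z)
E
```

```text
top strut [([0.599, 0.001, 0.02], 0.76)]
top saddle_center [([0.432, -0.188, 0.031], 0.71)]
top stop_face [([0.434, -0.191, 0.029], 0.9)]
top tbolt_bar [([0.439, 0.149, 0.049], 0.73)]
top rack [([0.43, 0.185, 0.027], 0.57)]
top screw_knob [([0.42, 0.218, 0.071], 0.68)]
top pan_end [([0.549, -0.358, 0.007], 0.83), ([0.704, 0.103, -0.001], 0.76)]
top canister_top [([0.448, 0.014, 0.147], 0.89)]
top die [([0.667, -0.162, 0.023], 0.64)]
top saddle_window [([0.428, -0.189, 0.028], 0.68), ([0.431, 0.184, 0.023], 0.34)]
side strut [([0.591, 0.031, 0.027], 0.64)]
side saddle_center [([0.436, -0.169, 0.028], 0.81)]
side stop_face [([0.441, -0.169, 0.024], 0.66), ([0.434, 0.161, 0.049], 0.3)]
side tbolt_bar [([0.436, 0.158, 0.049], 0.82), ([0.718, 0.096, 0.033], 0.23)]
side rack [([0.414, 0.205, 0.029], 0.88)]
side screw_knob [([0.412, 0.232, 0.059], 0.74)]
side pan_end [([0.716, 0.098, 0.035], 0.9), ([0.557, -0.357, 0.038], 0.89)]
side canister_top [([0.437, 0.033, 0.11], 0.62)]
side die [([0.662, -0.155, 0.022], 0.81), ([0.411, 0.231, 0.06], 0.44)]
side saddle_window [([0.441, -0.163, 0.033], 0.91)]
1.1 [ 0.12894861 -0.48308249  0.23130625] [ 9.91508309e-01  1.30043351e-01  1.65646822e-05 -5.35100440e-06] [ 0.05491909  0.19761387 -0.27296998] 0.0187
```

View pics/top0.png

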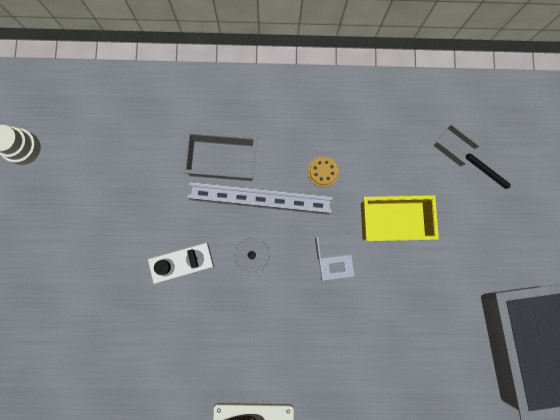

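View pics/side0.png

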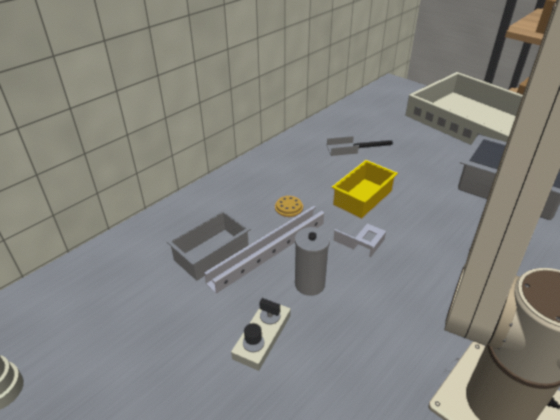

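The top view shows the rail from (190,190) to (331,205), and the saddle at (340,267) with its blade at its left end pointing up. The steel pan's right end is at (255,158). The T-bolt is at (194,259), the canister at (252,256), and the yellow pan is the decoy. Next I measure from depth.

Run:
```python
from h import *
P=np.load('top0.npy')
def reg(u0,u1,v0,v1,z0,z1):
    q=P[v0:v1,u0:u1].reshape(-1,3); return q[(q[:,2]>z0)&(q[:,2]<z1)]
def rect(n,q):
    r=cv2.minAreaRect((q[:,:2]*1000).astype(np.float32)); print(n,len(q),np.round(r[0],1),np.round(r[1],1),round(r[2],2),'z',np.round(np.percentile(q[:,2],[10,50,90]),4))
rect('strut',reg(180,340,180,216,.034,.05))
rect('saddle',reg(318,360,254,284,.018,.036))
rect('saddleall',reg(310,360,230,284,.018,.06))
rect('blade',reg(310,323,230,284,.012,.06))
rect('pan',reg(182,262,128,182,.05,.08))
rect('bar',reg(184,205,245,272,.06,.09))
rect('rack',reg(144,216,240,288,.018,.032))
rect('can',reg(230,274,234,276,.1,.2))
q=reg(100,500,300,340,-.05,.05);print(np.median(q[:,2]))
```

```text
strut 1168 [596.6  -4.7] [360.   42.2] 85.29 z [0.038  0.041  0.0435]
saddle 540 [ 430.6 -196.8] [61.9 82.5] 7.7 z [0.0269 0.0293 0.0319]
saddleall 641 [ 452.6 -193.7] [106.2  82.8] 7.83 z [0.027  0.0298 0.039 ]
blade 127 [ 448.  -157.6] [105.5   9.9] 7.83 z [0.0224 0.0389 0.042 ]
pan 936 [698.3  97.1] [176.9 109.6] 86.56 z [0.0591 0.0649 0.0674]
bar 122 [440.9 152.8] [43.8 14.5] 15.76 z [0.0664 0.0699 0.0728]
rack 1173 [429.9 189. ] [ 62.1 151.3] 16.92 z [0.024  0.0268 0.0299]
can 932 [449.9   8.8] [72.9 74. ] 45.88 z [0.1455 0.1475 0.1501]
0.00043004209415542505
```

Request:
move_arm([
  [[3, 2.8, -0.5, 0, 0, 8.3, 1], [3, 2.8, -0.5, 0, 0, 8.3, 1], [3, 2.8, -0.5, 0, 0, 8.3, 1], [3, 2.8, -0.5, 0, 0, 8.3, 1], [3, 2.8, -0.5, 0, 0, 8.3, 1]],
])

```text
clock: 1.6
eef_pos: [0.28, -0.3431, 0.2062]
tool_rot: [0.877, 0.48, 0.001, 0.003]
ft_force: [0.8, -0.8, -0.5]
grip_width: 0.0856
```

Request:
move_arm([
  [[3, 2.8, 0, 0, 0, 8.3, 1], [3, 2.8, 0, 0, 0, 8.3, 1], [3, 2.8, 0, 0, 0, 8.3, 1], [3, 2.8, 0, 0, 0, 8.3, 1], [3, 2.8, 0, 0, 0, 8.3, 1]],
])

```text
clock: 2.1
eef_pos: [0.435, -0.1962, 0.2063]
tool_rot: [0.64, 0.768, 0.002, 0.003]
ft_force: [0.6, -1.0, 0.3]
grip_width: 0.0852
```

```bash
cat >> h.py <<'E'
from scipy.spatial.transform import Rotation as R
def tool():
    o=bot.get_obs(); M=R.from_quat(o['tool_rot']).as_matrix()
    jaw=np.degrees(np.arctan2(M[1,1],M[0,1])); tilt=np.degrees(np.arccos(-M[2,2]))
    return o,M,jaw
def st():
    o,M,j=tool(); print('t',round(o['clock'],2),'pos',np.round(np.array(o['eef_pos'])*1000,1),'jaw',round(j,2),'zax',np.round(M[:,2],4),'F',np.round(o['ft_force'],1),'T',np.round(o['ft_torque'],2),'w',round(o['grip_width']*1000,1),'j',np.round(o['joint_pos'],2))
def wpts():
    o,M,_=tool(); p=np.array(o['eef_pos']); i=bot.camera_info('wrist')
    pic,d=bot.camera('wrist'); H,W=d.shape; f=H/2/np.tan(np.radians(i['vfov']/2))
    u,v=np.meshgrid(np.arange(W),np.arange(H)); x=u-i['cx']; y=v-i['cy']; r=np.hypot(x,y)+1e-9; th=r/f
    k=np.tan(th)/r; P=np.stack([x*k*d,y*k*d,d],-1)
    T=np.array(i['tool_from_camera']); Q=P@T[:3,:3].T+T[:3,3]; Wd=Q@M.T+p
    Wd[d<=0]=np.nan
    return pic,d,Q,Wd
def wshot(f):
    r=wpts(); cv2.imwrite('pics/'+f+'.png',r[0][:,:,::-1]); np.savez(f+'.npz',p=r[0],d=r[1],Q=r[2],W=r[3]); return r
E
python3 - <<'E'
from h import *
st(); wshot('w1'); i=bot.camera_info('wrist'); print(i)
E
```

```text
t 2.1 pos [ 435.  -196.2  206.3] jaw 10.37 zax [ 0.0067 -0.0015 -1.    ] F [ 0.6 -1.   0.3] T [-0.02  0.01 -0.03] w 85.2 j [-0.42  0.2  -0.11  1.25  0.    0.97]
{'vfov': 65.70646984690485, 'cx': 283.5793207047339, 'cy': 211.58210013415223, 'tool_from_camera': array([[ 3.65416460e-04, -9.45244436e-01, -3.26363023e-01,
         8.38487039e-02],
       [ 9.99999663e-01,  1.05299279e-04,  8.14684142e-04,
         9.35924339e-04],
       [-7.35709862e-04, -3.26363211e-01,  9.45244155e-01,
        -1.42805173e-01],
       [ 0.00000000e+00,  0.00000000e+00,  0.00000000e+00,
         1.00000000e+00]])}
```

View pics/w1.png

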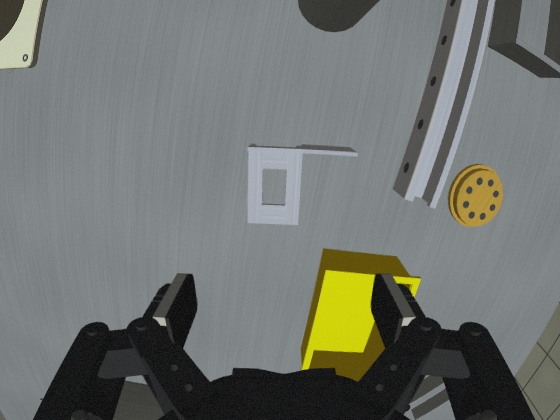

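```bash
cat >> h.py <<'E'
def rect(n,q):
    r=cv2.minAreaRect((q[:,:2]*1000).astype(np.float32)); print(n,len(q),np.round(r[0],1),np.round(r[1],1),round(r[2],2),'z',np.round(np.percentile(q[:,2],[10,50,90])*1000,1)); return r
def zmask(W,z0,z1,x0,x1,y0,y1):
    return np.nan_to_num((W[...,2]>z0)&(W[...,2]<z1)&(W[...,0]>x0)&(W[...,0]<x1)&(W[...,1]>y0)&(W[...,1]<y1)).astype(bool)
E
python3 - <<'E'
from h import *
z=np.load('w1.npz'); W=z['W']
q=W[zmask(W,.02,.05,.35,.55,-.28,-.12)]; rect('saddle',q)
q=W[zmask(W,.024,.034,.39,.465,-.28,-.165)]; rect('plate',q)
b=W[zmask(W,-.02,.015,.3,.7,-.4,.2)]; print('bench',np.median(b[:,2]))
E
```

```text
saddle 4198 [ 472.7 -216. ] [139.  132.8] 8.03 z [28.1 29.4 40.2]
plate 2782 [ 427.9 -200.2] [53.8 76.1] 7.26 z [28.2 29.1 30. ]
bench 0.0003027589243980999
```

Run:
```python
from h import *
z=np.load('w1.npz'); W=z['W']; p=z['p']
m=zmask(W,.024,.034,.38,.465,-.28,-.13); rect('plate',W[m])
m=zmask(W,.036,.046,.38,.55,-.20,-.10); rect('bladetop',W[m])
m=zmask(W,.018,.046,.38,.55,-.26,-.10)
y,x=np.nonzero(m); print(x.min(),x.max(),y.min(),y.max())
# remove outliers via largest component
n,l,s,c=cv2.connectedComponentsWithStats(m.astype(np.uint8)); k=1+np.argmax(s[1:,4]); rect('all',W[l==k])
```

```text
plate 2997 [ 435.4 -195.8] [69.8 83. ] 7.26 z [28.2 29.1 30.1]
bladetop 525 [ 448.7 -154.7] [106.1   5. ] 7.82 z [38.7 40.1 41.1]
247 357 145 224
all 3640 [ 453.5 -193.3] [106.8  83. ] 7.6 z [28.2 29.3 39.6]
```

The wrist view shows the saddle with its window at (274,186) and blade from (250,150) to (357,154), clear of the open fingers. Aligning and going down.

Request:
move_arm([
  [[-0.8, -0.2, -2, 0.1, 0.4, -2.8, 1], [0, 0, -4, 0, 0, 0, 1], [0, 0, -4, 0, 0, 0, 1], [0, 0, -4, 0, 0, 0, 1], [0, 0, -2, 0, 0, 0, 1]],
])

```text
clock: 2.65
eef_pos: [0.4378, -0.193, 0.0464]
tool_rot: [0.653, 0.757, 0.005, 0.008]
ft_force: [-0.3, 0.3, -0.6]
grip_width: 0.0852
```

```bash
python3 -c "
from h import *
st()"
```

```text
t 2.65 pos [ 437.8 -193.    46.4] jaw 8.44 zax [ 0.0177 -0.0027 -0.9998] F [-0.3  0.3 -0.6] T [0.04 0.09 0.  ] w 85.2 j [-0.42  0.36 -0.36  0.83  0.    1.01]
```

Request:
move_arm([
  [[-1.0, -0.5, 0, 0.1, 1.0, -0.8, 1], [0, 0, 0, 0, 0, 0, 1], [0, 0, -1, 0, 0, 0, 1], [0, 0, -1, 0, 0, 0, 1], [0, 0, 0, 0, 0, 0, 1]],
])

```text
clock: 3.15
eef_pos: [0.4269, -0.1994, 0.0258]
tool_rot: [0.66, 0.751, -0.001, -0.0]
ft_force: [0.1, -0.6, -0.4]
grip_width: 0.0855
```

```bash
python3 -c "
from h import *
st()"
```

```text
t 3.15 pos [ 426.9 -199.4   25.8] jaw 7.44 zax [-0.0015 -0.001  -1.    ] F [ 0.1 -0.6 -0.4] T [-0.03 -0.    0.01] w 85.5 j [-0.44  0.39 -0.39  0.8  -0.    1.01]
```

Request:
move_arm([
  [[0, 0.1, -1.2, 0, 0, 0, 1], [0, 0, -1.2, 0, 0, 0, 1], [0, 0, 0, 0, 0, 0, 1], [0, 0, 0, 0, 0, 0, 0.55], [0, 0, 0, 0, 0, 0, 0.45]],
])

```text
clock: 3.65
eef_pos: [0.4299, -0.1997, 0.0042]
tool_rot: [0.66, 0.751, 0.0, 0.003]
ft_force: [-6.9, -2.8, 3.8]
grip_width: 0.0589
```

Request:
move_arm([
  [[0, 0, 0, 0, 0, 0, 0.4], [0, 0, 0, 0, 0, 0, 0.3], [0, 0, 0, 0, 0, 0, 0.3], [0, 0, 0, 0, 0, 0, 0.3], [0, 0, 0, 0, 0, 0, 0.3]],
])

```text
clock: 4.15
eef_pos: [0.4303, -0.1998, 0.0053]
tool_rot: [0.66, 0.752, 0.0, 0.004]
ft_force: [-1.1, -0.1, -2.6]
grip_width: 0.0523
```

```bash
python3 -c "
from h import *
st();wshot('w2')"
```

```text
t 4.15 pos [ 430.3 -199.8    5.3] jaw 7.44 zax [ 0.006  -0.0045 -1.    ] F [-1.1 -0.1 -2.6] T [-0.05  0.01  0.02] w 52.3 j [-0.43  0.42 -0.41  0.74 -0.    1.01]
```

View pics/w2.png

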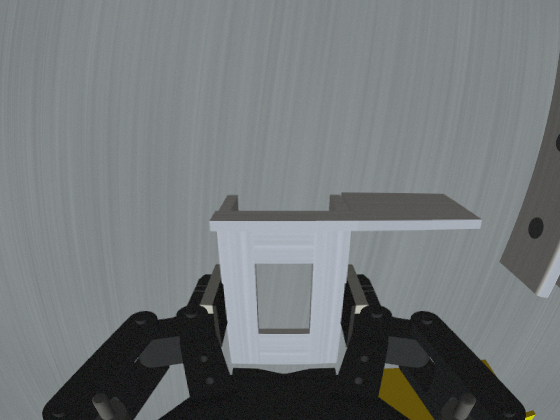

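Run:
```python
from h import *
z=np.load('w2.npz'); W=z['W']
m=zmask(W,.018,.052,.38,.56,-.26,-.10)
cv2.imwrite('pics/w2m.png',m*255)
m=zmask(W,.034,.05,.38,.56,-.19,-.10); q=W[m]; rect('bladetop',q)
```

```text
bladetop 5018 [ 454.4 -171.3] [107.3  38.5] 7.57 z [35.7 40.4 41.6][ WARN:0@0.492] global loadsave.cpp:1063 imwrite_ Unsupported depth image for selected encoder is fallbacked to CV_8U.
```

The saddle is gripped square across its cheeks, with the window at (284,298) and blade from (212,222) to (480,222). Lifting.

Request:
move_arm([
  [[0, 0, 2, 0, 0, 0, 0.3], [0, 0, 3, 0, 0, 0, 0.3], [0, 0, 3, 0, 0, 0, 0.3], [0, 0, 2, 0, 0, 0, 0.3], [0, 0, 0, 0, 0, 0, 0.3]],
])

```text
clock: 4.7
eef_pos: [0.4276, -0.1985, 0.1065]
tool_rot: [0.66, 0.752, -0.001, 0.001]
ft_force: [0.1, -0.2, -2.1]
grip_width: 0.052
```

Run:
```python
from h import *
st(); pic,d,Q,W=wshot('w3')
o,M,j=tool(); p=np.array(o['eef_pos'])
# in tool frame, plate & blade
from collections import Counter
m=(np.abs(Q[...,0])<.07)&(np.abs(Q[...,1])<.1)&(Q[...,2]>-.05)&(Q[...,2]<.03)&(d>0)
bl=m&(Q[...,0]>.033)&(Q[...,0]<.06)
print(np.histogram(Q[...,2][bl],20))
zt=np.percentile(Q[...,2][bl],2); t=bl&(Q[...,2]<zt+.004)
q=Q[t]; rect('bladetop tool',q)
e=m&(Q[...,0]<.033)&(np.abs(Q[...,1])<.02); print('plate z tool',np.percentile(Q[...,2][e],[10,50,90]))
```

```text
t 4.7 pos [ 427.6 -198.5  106.5] jaw 7.45 zax [ 2.0e-04 -1.8e-03 -1.0e+00] F [ 0.1 -0.2 -2.1] T [-0.01 -0.08  0.01] w 52.0 j [-0.43  0.28 -0.29  1.   -0.    1.01]
(array([1735, 1581,  533,  505,  510,  730,  554,  198,  173,  230,  222,
        194,  208,  202,  191,  186,  171,  177,   84,   23]), array([-0.03753956, -0.03539505, -0.03325054, -0.03110603, -0.02896152,
       -0.02681701, -0.0246725 , -0.02252799, -0.02038348, -0.01823898,
       -0.01609447, -0.01394996, -0.01180545, -0.00966094, -0.00751643,
       -0.00537192, -0.00322741, -0.0010829 ,  0.00106161,  0.00320612,
        0.00535063]))
bladetop tool 3523 [41.8 27.8] [107.5   5.4] 89.96 z [-36.2 -35.4 -33.8]
plate z tool [-0.02513932 -0.02441209 -0.02362329]
```

Request:
move_arm([
  [[3.4, 3, 1, 0, 0, -3, 0.3], [3.4, 3, 1, 0, 0, -3, 0.3], [3.4, 3, 0, 0, 0, -3, 0.3], [3.4, 3, 0, 0, 0, -3, 0.3], [3, 3, 0, 0, 0, 0, 0.3]],
])

```text
clock: 5.25
eef_pos: [0.5887, -0.0466, 0.1167]
tool_rot: [0.742, 0.67, -0.006, -0.006]
ft_force: [1.0, -1.0, -2.7]
grip_width: 0.0522
```

Request:
move_arm([
  [[0, 0, 0, 0, 0, 0, 0.3], [0, 0, 0, 0, 0, 0, 0.3], [0, 0, 0, 0, 0, 0, 0.3], [0, 0, 0, 0, 0, 0, 0.3], [0, 0, 0, 0, 0, 0, 0.3]],
])

```text
clock: 5.75
eef_pos: [0.5867, -0.043, 0.1078]
tool_rot: [0.74, 0.672, -0.009, -0.011]
ft_force: [-0.0, 0.4, -2.1]
grip_width: 0.0525
```

Run:
```python
from h import *
st(); pic,d,Q,W=wshot('w4')
```

```text
t 5.75 pos [586.7 -43.  107.8] jaw -5.5 zax [-0.0283  0.0037 -0.9996] F [-0.   0.4 -2.1] T [-0.03 -0.06  0.04] w 52.5 j [-0.07  0.51  0.08  1.16  0.    1.59]
```

View pics/w4.png

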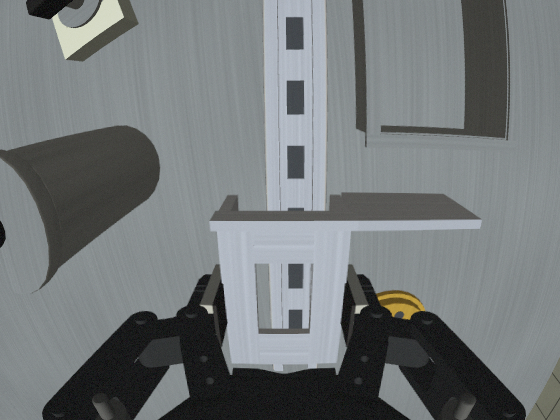

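The rail slot is visible at (295,60..320) under the held saddle, with the pan end at (365..508,135) and the canister to the left. I level the tool, then measure.

Request:
move_arm([
  [[0.6, 0, 1, -0.2, -1.6, 0.8, 0.3], [0, 0, 0, 0, 0, 0, 0.3], [0, 0, 0, 0, 0, 0, 0.3], [0, 0, 0, 0, 0, 0, 0.3], [0, 0, 0, 0, 0, 0, 0.3]],
])

```text
clock: 6.3
eef_pos: [0.5931, -0.045, 0.1209]
tool_rot: [0.736, 0.677, 0.002, 0.002]
ft_force: [-0.1, 0.1, -3.0]
grip_width: 0.0524
```

```bash
cat > meas.py <<'E'
from h import *
def fitline(q): # q Nx2 -> x = a + b*y robust
    b,a=np.polyfit(q[:,1],q[:,0],1)
    for _ in range(3):
        r=q[:,0]-a-b*q[:,1]; k=np.abs(r)<max(2*r.std(),.0003); b,a=np.polyfit(q[k,1],q[k,0],1)
    return a,b
def rail(W,y0,y1,zc=.041,tol=.005,x0=.55,x1=.65):
    # outer edges and slot edges per y-bin from top-surface points
    ys=np.arange(y0,y1,.003); out=[];inn=[]
    m=zmask(W,zc-tol,zc+tol,x0,x1,y0,y1); q=W[m]
    L=[];Rr=[];SL=[];SR=[]
    for y in ys:
        s=np.sort(q[(q[:,1]>=y)&(q[:,1]<y+.003),0])
        if len(s)<8: continue
        g=np.diff(s); k=g.argmax()
        L.append((s[0],y+.0015));Rr.append((s[-1],y+.0015))
        if g[k]>.012: SL.append((s[k],y+.0015));SR.append((s[k+1],y+.0015))
    r={}
    for n,v in zip(['L','R','SL','SR'],[L,Rr,SL,SR]):
        if len(v)>4: r[n]=fitline(np.array(v))
    return r
E
python3 - <<'E'
from meas import *
st(); pic,d,Q,W=wshot('w5')
r=rail(W,.0,.12); 
for k,(a,b) in r.items(): print(k,round((a+b*-.031)*1000,2),round((a+b*.05)*1000,2),'yaw',round(-np.degrees(np.arctan(b)),2))
m=zmask(W,.055,.072,.63,.78,-.05,.2); rect('pan',W[m]); q=W[m]; 
for x in np.arange(.645,.75,.015):
    s=q[(abs(q[:,0]-x)<.005)]; print(round(x,3), np.round(np.sort(s[:,1])[:3]*1000,1) if len(s) else None, end=';')
bl=(Q[...,0]>.033)&(Q[...,0]<.06)&(Q[...,2]>-.045)&(Q[...,2]<-.0315)&(abs(Q[...,1])<.1); print(); rect('blade tool',Q[bl]); rect('blade W',W[bl]);
E
```

```text
t 6.3 pos [593.1 -45.  120.9] jaw -4.81 zax [ 5.4e-03 -8.0e-04 -1.0e+00] F [-0.1  0.1 -3. ] T [-0.02  0.01  0.02] w 52.4 j [-0.08  0.49  0.07  1.15 -0.    1.58]
L 575.38 582.03 yaw -4.7
R 615.86 622.54 yaw -4.72
SL 584.29 591.25 yaw -4.92
SR 606.71 613.4 yaw -4.72
pan 6374 [697.7  63. ] [108.4 110.2] 86.69 z [60.6 64.9 66. ]
0.645 [11.7 11.8 11.8];0.66 [11.  11.2 11.2];0.675 [ 9.9 10.  10. ];0.69 [9.4 9.5 9.5];0.705 [8.5 8.5 8.6];0.72 [7.5 7.6 7.7];0.735 [6.7 6.7 6.8];
blade tool 3709 [41.9 27.9] [107.3   5.2] 89.88 z [-36.2 -35.3 -33. ]
blade W 3709 [624.3  -5.6] [  5.2 107.3] 85.3 z [154.  156.3 157.2]
```

Request:
move_arm([
  [[0.1, 1.25, 0, 0, 0.3, 0.1, 0.3], [0, 0, -1.5, 0, 0, 0, 0.3], [0, 0, -1.5, 0, 0, 0, 0.3], [0, 0, -1.5, 0, 0, 0, 0.3], [0, 0, 0, 0, 0, 0, 0.3]],
])

```text
clock: 6.85
eef_pos: [0.5951, -0.0279, 0.0749]
tool_rot: [0.735, 0.678, 0.001, -0.0]
ft_force: [-0.8, -0.4, -2.6]
grip_width: 0.0521
```

```bash
cat > m2.py <<'E'
from meas import *
import sys
st(); pic,d,Q,W=wshot(sys.argv[1])
r=rail(W,.02,.12); 
for k,(a,b) in r.items(): print(k,round((a+b*-.031)*1000,2),round((a+b*.05)*1000,2),'yaw',round(-np.degrees(np.arctan(b)),2))
if 'L' in r: mid=[(r['L'][i]+r['R'][i])/2 for i in (0,1)]
m=zmask(W,.055,.072,.63,.78,-.05,.2); q=W[m]; pe=[]
for x in np.arange(.650,.70,.005):
    s=q[(abs(q[:,0]-x)<.0025)]
    if len(s): pe.append((np.sort(s[:,1])[1],x))
f=fitline(np.array(pe))
bl=(Q[...,0]>.033)&(Q[...,0]<.06)&(Q[...,2]>-.045)&(Q[...,2]<-.0315)&(abs(Q[...,1])<.1)&(d<.2)
rr=rect('blade W',W[bl]); a=np.radians(rr[2]-90) if rr[2]>45 else np.radians(rr[2])
X=np.array([np.cos(a),np.sin(a)]); Y=np.array([-np.sin(a),np.cos(a)]); c=np.array(rr[0])-26.6*X-40*Y; F=c+55*X+42*Y
print('saddle cam',c,'face',F,'pan end y there',1000*(f[0]+f[1]*F[0]/1000),'gap',1000*(f[0]+f[1]*F[0]/1000)-F[1])
if 'L' in r: print('rail mid at saddle y (cam)',1000*(mid[0]+mid[1]*c[1]/1000))
E
python3 m2.py w6
```

```text
t 6.85 pos [595.1 -27.9  74.9] jaw -4.58 zax [ 5.0e-04  1.2e-03 -1.0e+00] F [-0.8 -0.4 -2.6] T [-0.02  0.05  0.01] w 52.1 j [-0.05  0.53  0.02  1.06  0.    1.6 ]
L 575.35 581.98 yaw -4.68
R 669.04 646.05 yaw 15.85
SL 648.78 619.83 yaw 19.67
SR 678.32 644.94 yaw 22.4
blade W 3732 [626.2  11.6] [  5.3 107.4] 85.37 z [107.9 110.2 111.1]
saddle cam [596.43839988 -26.0920676 ] face [654.64827707  11.33265949] pan end y there 11.400811762219917 gap 0.06815226975073685
rail mid at saddle y (cam) 621.702179902491
```

View pics/w6.png

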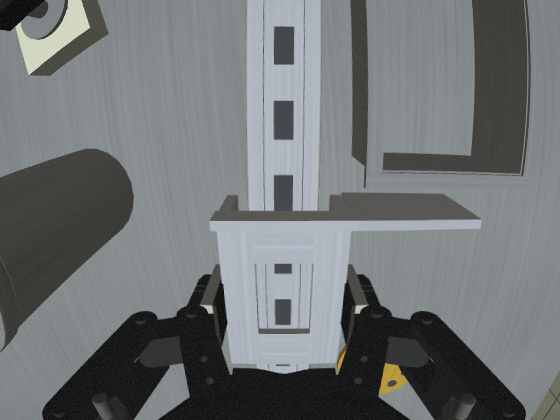

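Request:
move_arm([
  [[-0.08, -0.5, 0, 0, 0, 0, 0.3], [0, 0, 0, 0, 0, 0, 0.3], [0, 0, -0.8, 0, 0, 0, 0.3], [0, 0, -0.8, 0, 0, 0, 0.3], [0, 0, 0, 0, 0, 0, 0.3]],
])

```text
clock: 7.4
eef_pos: [0.5976, -0.0327, 0.0621]
tool_rot: [0.735, 0.679, 0.003, 0.002]
ft_force: [-0.5, 0.0, -2.7]
grip_width: 0.0522
```

```bash
sed -i 's/x1=.65)/x1=.635)/' meas.py; python3 m2.py w7
```

```text
t 7.4 pos [597.6 -32.7  62.1] jaw -4.54 zax [ 0.0079  0.0012 -1.    ] F [-0.5  0.  -2.7] T [-0.07  0.11 -0.03] w 52.2 j [-0.06  0.55  0.    1.02  0.    1.59]
L 575.19 581.95 yaw -4.77
R 615.76 622.64 yaw -4.85
SL 584.49 591.36 yaw -4.85
SR 606.51 613.26 yaw -4.77
blade W 3717 [628.2   6.9] [  5.3 107.5] 85.7 z [95.4 97.6 98.5]
saddle cam [598.72340288 -31.0028931 ] face [656.7199461    6.75158974] pan end y there 5.62450462385336 gap -1.1270851126666503
rail mid at saddle y (cam) 595.4735328172031
```

Request:
move_arm([
  [[-0.32, 0, 0, -0.1, 0.45, -0.3, 0.3], [0, 0, 0, 0, 0, 0, 0.3], [0, 0, -0.3, 0, 0, 0, 0.3], [0, 0, -0.3, 0, 0, 0, 0.3], [0, 0, 0, 0, 0, 0, 0.3]],
])

```text
clock: 7.95
eef_pos: [0.5947, -0.0328, 0.0565]
tool_rot: [0.737, 0.676, 0.0, 0.001]
ft_force: [0.1, 0.2, -2.2]
grip_width: 0.0521
```

```bash
python3 m2.py w8
```

```text
t 7.95 pos [594.7 -32.8  56.5] jaw -4.87 zax [ 8.e-04 -8.e-04 -1.e+00] F [ 0.1  0.2 -2.2] T [-0.04  0.   -0.03] w 52.1 j [-0.05  0.55 -0.    1.01 -0.    1.6 ]
L 575.39 581.97 yaw -4.65
R 615.77 622.6 yaw -4.82
SL 584.42 591.34 yaw -4.88
SR 606.62 613.22 yaw -4.66
blade W 3724 [626.    6.7] [  5.3 107.4] 85.15 z [89.5 91.8 92.7]
saddle cam [596.11098654 -30.9375688 ] face [654.46599322   6.26045796] pan end y there 4.680693309999012 gap -1.5797646542886978
rail mid at saddle y (cam) 595.5850675965088
```

View pics/w8.png

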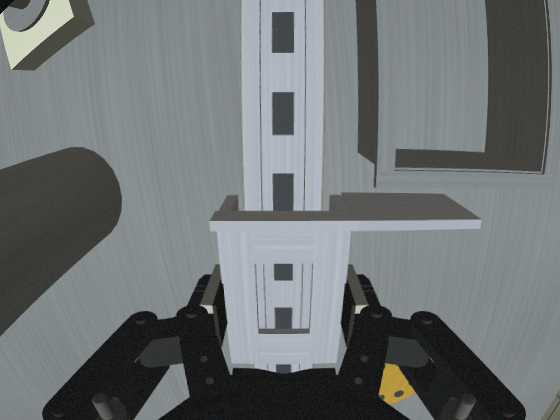

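Request:
move_arm([
  [[-0.05, 0, 0, 0, 0.05, 0.1, 0.3], [0, 0, -0.3, 0, 0, 0, 0.3], [0, 0, -0.3, 0, 0, 0, 0.3], [0, 0, -0.3, 0, 0, 0, 0.3], [0, 0, 0, 0, 0, 0, 0.3]],
])

```text
clock: 8.5
eef_pos: [0.5944, -0.0327, 0.047]
tool_rot: [0.736, 0.677, -0.0, 0.0]
ft_force: [0.1, -0.3, -2.5]
grip_width: 0.0523
```

```bash
python3 -c "
from h import *
st()"
```

```text
t 8.5 pos [594.4 -32.7  47. ] jaw -4.76 zax [ 3.e-04 -8.e-04 -1.e+00] F [ 0.1 -0.3 -2.5] T [-0.05  0.02 -0.01] w 52.3 j [-0.05  0.56 -0.01  0.99 -0.    1.6 ]
```

Request:
move_arm([
  [[0, 0, -0.3, 0, 0, 0, 0.3], [0, 0, -0.3, 0, 0, 0, 0.3], [0, 0, -0.3, 0, 0, 0, 0.3], [0, 0, -0.3, 0, 0, 0, 0.3], [0, 0, 0, 0, 0, 0, 0.3]],
])

```text
clock: 9.0
eef_pos: [0.5942, -0.0328, 0.0337]
tool_rot: [0.736, 0.677, -0.0, 0.0]
ft_force: [-0.4, 1.2, -2.4]
grip_width: 0.0526
```

```bash
python3 -c "
from h import *
st()"
```

```text
t 9.0 pos [594.2 -32.8  33.7] jaw -4.77 zax [-1.e-04 -8.e-04 -1.e+00] F [-0.4  1.2 -2.4] T [-0.09 -0.01 -0.03] w 52.6 j [-0.05  0.58 -0.03  0.97 -0.    1.6 ]
```

Request:
move_arm([
  [[0, 0, -0.4, 0, 0, 0, 0.3], [0, 0, -0.4, 0, 0, 0, 0.3], [0, 0, -0.3, 0, 0, 0, 0.3], [0, 0, -0.2, 0, 0, 0, 0.3], [0, 0, 0, 0, 0, 0, 0.3]],
])

```text
clock: 9.5
eef_pos: [0.5947, -0.0328, 0.021]
tool_rot: [0.736, 0.677, 0.0, 0.001]
ft_force: [0.1, -0.4, -3.5]
grip_width: 0.0522
```

```bash
python3 m2.py w9
```

```text
t 9.5 pos [594.7 -32.8  21. ] jaw -4.76 zax [ 0.0013 -0.001  -1.    ] F [ 0.1 -0.4 -3.5] T [-0.06  0.06  0.06] w 52.2 j [-0.05  0.59 -0.04  0.94 -0.    1.6 ]
L 575.17 581.8 yaw -4.68
R 615.59 622.65 yaw -4.98
SL 584.43 591.39 yaw -4.91
SR 606.52 613.16 yaw -4.69
blade W 7633 [635.7  13.7] [ 20.5 125.9] 85.63 z [55.  57.4 65.5]
saddle cam [606.16042717 -24.16543536] face [664.20285198  13.51847263] pan end y there 1.467316686499437 gap -12.051155948280382
rail mid at saddle y (cam) 595.9592498978905
```

View pics/w9.png

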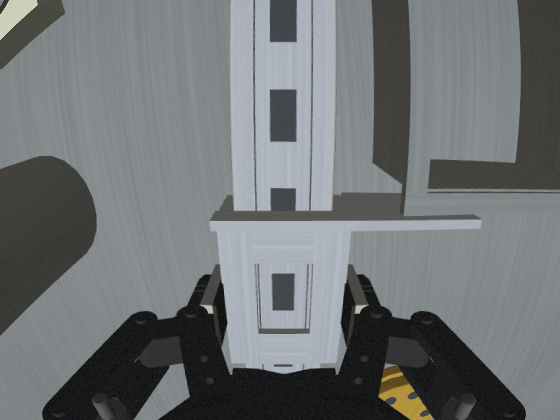

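The saddle is down over the rail, with the blade edge at row 222 right in front of the pan end at row 212. I press lightly, release and rise.

Request:
move_arm([
  [[0, 0, -0.15, 0, 0, 0, 0.3], [0, 0, 0, 0, 0, 0, 0.3], [0, 0, 0, 0, 0, 0, 0.85], [0, 0, 0, 0, 0, 0, 0.85], [0, 0, 0, 0, 0, 0, 0.85]],
])

```text
clock: 10.05
eef_pos: [0.5962, -0.0329, 0.0218]
tool_rot: [0.736, 0.677, 0.002, 0.002]
ft_force: [-0.3, 0.5, 0.3]
grip_width: 0.0727
```

```bash
python3 -c "
from h import *
st()"
```

```text
t 10.05 pos [596.2 -32.9  21.8] jaw -4.76 zax [ 0.0053 -0.0012 -1.    ] F [-0.3  0.5  0.3] T [ 0.03  0.03 -0.  ] w 72.7 j [-0.05  0.59 -0.04  0.94 -0.    1.6 ]
```

Request:
move_arm([
  [[0, 0, 1.5, 0, 0, 0, 0.85], [0, 0, 2, 0, 0, 0, 0.85], [0, 0, 3, 0, 0, 0, 0.85], [0, 0, 3, 0, 0, 0, 0.85], [0, 0, 0, 0, 0, 0, 0.85]],
])

```text
clock: 10.55
eef_pos: [0.5951, -0.0328, 0.118]
tool_rot: [0.736, 0.677, 0.0, 0.001]
ft_force: [1.2, -0.4, -0.0]
grip_width: 0.0724
```

```bash
python3 -c "
from h import *
st();wshot('w10')"
```

```text
t 10.55 pos [595.1 -32.8 118. ] jaw -4.77 zax [ 2.e-03 -9.e-04 -1.e+00] F [ 1.2 -0.4 -0. ] T [ 0.   -0.06  0.01] w 72.4 j [-0.05  0.5   0.08  1.15 -0.    1.6 ]
```

View pics/w10.png

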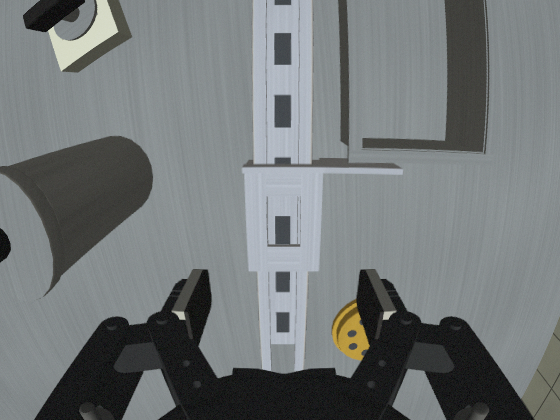

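Run:
```python
from meas import *
z=np.load('w10.npz'); W=z['W']; Q=z['Q']
r=rail(W,.025,.12)
for k,(a,b) in r.items(): print(k,round((a+b*-.031)*1000,2),'yaw',round(-np.degrees(np.arctan(b)),2))
m=zmask(W,.0515,.0595,.56,.70,-.02,.02); n,l,s,c=cv2.connectedComponentsWithStats(m.astype(np.uint8)); 
for k in range(1,n):
    if s[k,4]>50: rect('blade?',W[l==k])
m=zmask(W,.0425,.0485,.55,.64,-.09,.004); rect('plate',W[m])
s=W[zmask(W,.06,.072,.645,.71,-.02,.1)]
for x in np.arange(.65,.69,.005):
    t=np.sort(s[abs(s[:,0]-x)<.0025,1]); print(round(x,3),np.round(t[[0,3,8]]*1000,1),end=' ')
p=bot.camera('top');
```

```text
L 575.37 yaw -4.75
R 615.45 yaw -4.97
SL 584.4 yaw -4.86
SR 606.94 yaw -4.64
blade? 59 [684.3  18.7] [ 0.6 25.3] 86.51 z [52.1 55.9 58.8]
blade? 1210 [626.4   6.8] [  4.9 106.8] 85.28 z [53.3 56.  56.9]
plate 5650 [595.3 -41.7] [92.7 54.3] 85.5 z [44.3 45.1 45.9]
0.65 [11.9 12.2 12.6] 0.655 [11.4 11.8 12.3] 0.66 [11.2 11.3 11.8] 0.665 [11.  11.2 11.5] 0.67 [10.1 10.6 10.8] 0.675 [10.1 10.6 11.1] 0.68 [10.2 10.4 10.9] 0.685 [ 9.6 10.1 10.2]
```

The saddle is seated (plate 45.1 mm, blade top 56 mm) with a gap of about 5 mm. Now to the T-bolt, rising over the canister.

Request:
move_arm([
  [[0, 0, 2, 0, 0, 7.5, 0.6], [0, 0, 2, 0, 0, 7.5, 0.5], [-1, 1.2, 2, 0, 0, 7.5, 0.45], [-1, 1.2, 2, 0, 0, 7.5, 0.45], [-1, 1.2, 1, 0, 0, 7.5, 0.45]],
])

```text
clock: 11.15
eef_pos: [0.5563, 0.0028, 0.1952]
tool_rot: [0.469, 0.883, -0.01, -0.007]
ft_force: [0.1, 0.2, 0.2]
grip_width: 0.0382
```

Request:
move_arm([
  [[-1.3, 1.5, 0.3, 0, 0, 7.5, 0.45], [-1.3, 1.5, 0, 0, 0, 7.5, 0.45], [-1.3, 1.5, 0, 0, 0, 7.5, 0.45], [-1.3, 1.5, 0, 0, 0, 7.5, 0.45], [-1.3, 1.5, 0, 0, 0, 7.5, 0.45]],
])

```text
clock: 11.65
eef_pos: [0.4863, 0.0795, 0.1918]
tool_rot: [0.148, 0.989, -0.014, -0.008]
ft_force: [-0.5, 0.9, -0.5]
grip_width: 0.0382
```

```bash
python3 -c "
from h import *
st()"
```

```text
t 11.65 pos [486.3  79.5 191.8] jaw 73.03 zax [-0.0202 -0.0244 -0.9995] F [-0.5  0.9 -0.5] T [ 0.06 -0.02  0.01] w 38.2 j [ 0.17  0.27 -0.07  1.26 -0.02  0.47]
```

Request:
move_arm([
  [[-1.1, 1.8, 0.2, 1.4, -1.1, 8, 0.45], [-1.1, 1.8, 0, 0, 0, 8, 0.45], [-1.1, 1.8, 0, 0, 0, 8, 0.45], [-0.8, 1.5, 0, 0, 0, 6, 0.45], [0, 0, 0, 0, 0, 0, 0.45]],
])

```text
clock: 12.15
eef_pos: [0.4369, 0.151, 0.1854]
tool_rot: [-0.126, 0.992, -0.002, -0.007]
ft_force: [0.5, -0.0, 0.3]
grip_width: 0.0386
```

```bash
python3 -c "
from h import *
st()"
```

```text
t 12.15 pos [436.9 151.  185.4] jaw 104.52 zax [-0.0131 -0.006  -0.9999] F [ 0.5 -0.   0.3] T [-0.04 -0.05  0.04] w 38.6 j [ 0.33  0.2  -0.16  1.22 -0.    0.08]
```

Request:
move_arm([
  [[0.4, 0.2, 0, 0.3, -0.75, 1.8, 0.45], [0, 0, 0, 0, 0, 0, 0.45], [0, 0, 0, 0, 0, 0, 0.45], [0, 0, 0, 0, 0, 0, 0.45], [0, 0, 0, 0, 0, 0, 0.45]],
])

```text
clock: 12.65
eef_pos: [0.4394, 0.1509, 0.1813]
tool_rot: [-0.139, 0.99, -0.002, -0.004]
ft_force: [-0.2, -0.7, 0.2]
grip_width: 0.0385
```

Run:
```python
from meas import *
st(); pic,d,Q,W=wshot('w11')
m=zmask(W,.060,.08,.40,.48,.11,.19); rect('bar',W[m])
m=zmask(W,.018,.035,.3,.55,.05,.35); rect('rack',W[m])
m=zmask(W,.060,.09,.38,.48,.19,.27); rect('knob',W[m])
```

```text
t 12.65 pos [439.4 150.9 181.3] jaw 105.95 zax [-0.0071 -0.0049 -1.    ] F [-0.2 -0.7  0.2] T [ 0.01 -0.02  0.01] w 38.5 j [ 0.33  0.21 -0.17  1.2  -0.    0.05]
bar 868 [441.3 152.8] [43.9 13.4] 16.34 z [68.9 70.1 71. ]
rack 7311 [430.7 189. ] [ 63.  150.8] 16.9 z [25.3 26.5 30.2]
knob 1364 [419.9 224.6] [35.1 35.3] 18.28 z [68.2 70.1 71. ]
```

View pics/w11.png

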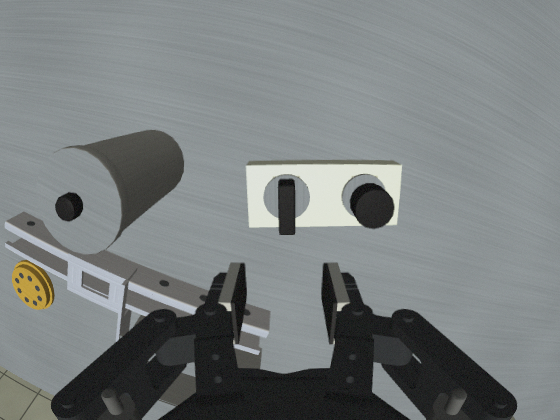

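The bar is at (287,207) and the knob at (372,204); the fingers, at about 38 mm opening, line up with the bar. Going down.

Request:
move_arm([
  [[0.2, 0.1, -1.5, 0.3, -0.4, 0.4, 0.45], [0, 0, -2.5, 0, 0, 0, 0.45], [0, 0, -2.5, 0, 0, 0, 0.45], [0, 0, -2, 0, 0, 0, 0.45], [0, 0, 0, 0, 0, 0, 0.45]],
])

```text
clock: 13.2
eef_pos: [0.4434, 0.1514, 0.0955]
tool_rot: [-0.141, 0.99, 0.001, 0.003]
ft_force: [-0.3, -0.9, -0.2]
grip_width: 0.0383
```

```bash
python3 -c "
from h import *
st()"
```

```text
t 13.2 pos [443.4 151.4  95.5] jaw 106.15 zax [ 0.0052  0.002  -1.    ] F [-0.3 -0.9 -0.2] T [-0.04  0.07 -0.01] w 38.3 j [ 0.33  0.28 -0.31  0.97  0.    0.05]
```

Request:
move_arm([
  [[-0.3, 0.05, -0.5, -0.1, 0.3, 0.2, 0.45], [-0.1, 0, -1.3, 0, 0.1, 0, 0.45], [-0.1, 0, -1.3, 0, 0.1, 0, 0.45], [0, 0, -0.6, 0, 0, 0, 0.45], [0, 0, 0, 0, 0, 0, 0.45]],
])

```text
clock: 13.7
eef_pos: [0.4413, 0.1529, 0.0614]
tool_rot: [-0.142, 0.99, 0.001, 0.001]
ft_force: [0.0, -0.5, -0.3]
grip_width: 0.0382
```

```bash
python3 -c "
from h import *
st()"
```

```text
t 13.7 pos [441.3 152.9  61.4] jaw 106.32 zax [ 0.0022  0.0024 -1.    ] F [ 0.  -0.5 -0.3] T [ 0.06  0.02 -0.  ] w 38.2 j [ 0.33  0.33 -0.36  0.88  0.    0.05]
```

Request:
move_arm([
  [[0, 0, -0.9, -0.1, 0.1, 0, 0.45], [0, -0.1, -0.9, 0, 0, 0, 0.45], [0, 0, -0.6, 0, 0, 0, 0.45], [0, 0, 0, 0, 0, 0, 0.45], [0, 0, 0, 0, 0, 0, 0.25]],
])

```text
clock: 14.2
eef_pos: [0.443, 0.1524, 0.0373]
tool_rot: [-0.142, 0.99, 0.001, 0.002]
ft_force: [0.7, -0.3, -0.1]
grip_width: 0.0252
```

```bash
python3 -c "
from h import *
st();wshot('w12')"
```

```text
t 14.2 pos [443.  152.4  37.3] jaw 106.32 zax [ 0.0037  0.0016 -1.    ] F [ 0.7 -0.3 -0.1] T [-0.02 -0.05 -0.03] w 25.2 j [ 0.33  0.36 -0.39  0.82  0.    0.05]
```

View pics/w12.png

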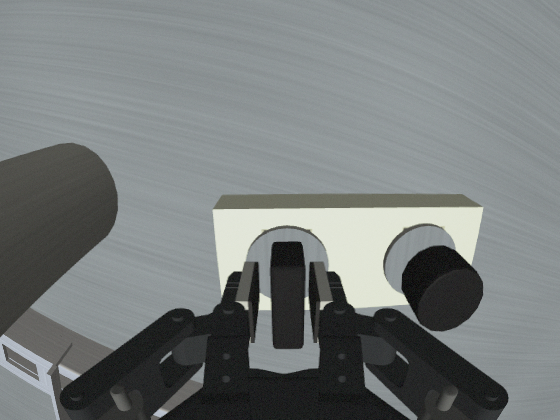

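The bar at (288,295) stands midway between the pads. Closing, then lifting.

Request:
move_arm([
  [[-0.1, 0, 0, 0, 0.2, 0, 0.1], [0, 0, 0, 0, 0, 0, 0], [0, 0, 0, 0, 0, 0, 0], [0, 0, 0, 0, 0, 0, 0], [0, 0, 0, 0, 0, 0, 0]],
])

```text
clock: 14.75
eef_pos: [0.4421, 0.1524, 0.0378]
tool_rot: [-0.142, 0.99, 0.001, 0.0]
ft_force: [-0.2, 0.9, -1.4]
grip_width: 0.0134
```

Request:
move_arm([
  [[0, 0, 1, 0, 0, 0, 0], [0, 0, 2, 0, 0, 0, 0], [0, 0, 3, 0, 0, 0, 0], [0, 0, 3, 0, 0, 0, 0], [0, 0, 3, 0, 0, 0, 0]],
])

```text
clock: 15.25
eef_pos: [0.4371, 0.1507, 0.1594]
tool_rot: [-0.142, 0.99, -0.0, -0.005]
ft_force: [0.6, -0.4, -1.5]
grip_width: 0.0129
```

Request:
move_arm([
  [[0, 0, 3, 0, 0, 0, 0], [0, 0, 3, 0, 0, 0, 0], [0, 0, 1.5, 0, 0, 0, 0], [0, 0, 0, 0, 0, 0, 0], [0, 0, 0, 0, 0, 0, 0]],
])

```text
clock: 15.75
eef_pos: [0.4386, 0.1512, 0.2456]
tool_rot: [-0.142, 0.99, 0.001, 0.001]
ft_force: [0.2, -0.0, -2.0]
grip_width: 0.0131
```

```bash
python3 -c "
from h import *
st();wshot('w13')"
```

```text
t 15.75 pos [438.6 151.2 245.6] jaw 106.32 zax [ 0.0016  0.0021 -1.    ] F [ 0.2 -0.  -2. ] T [-0.03 -0.04  0.04] w 13.1 j [ 0.33  0.16 -0.06  1.35  0.    0.05]
```

View pics/w13.png

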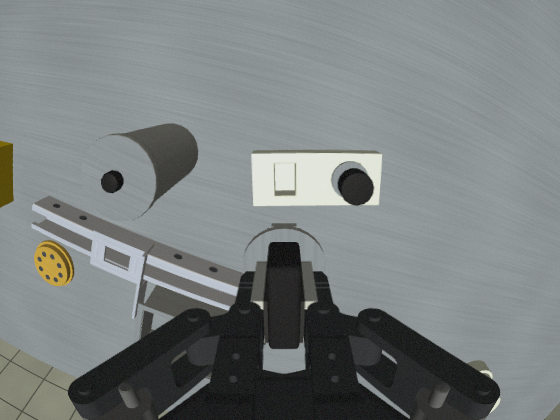

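The bolt is held and lifted, with the head at (284,226); the screw is undisturbed at (355,186). Carrying it back over with the turn.

Request:
move_arm([
  [[1, -1.2, 0, 0, 0, -7.5, 0], [1, -1.2, 0, 0, 0, -7.5, 0], [1, -1.2, 0, 0, 0, -7.5, 0], [1, -1.2, 0, 0, 0, -7.5, 0], [1, -1.2, 0, 0, 0, -7.5, 0]],
])

```text
clock: 16.3
eef_pos: [0.4847, 0.0898, 0.2383]
tool_rot: [0.194, 0.981, -0.0, -0.006]
ft_force: [-0.1, -0.7, -0.5]
grip_width: 0.0131
```

Request:
move_arm([
  [[1, -1.2, 0, 0, 0, -7.5, 0], [1, -1.2, 0, 0, 0, -7.5, 0], [1, -1.2, 0, 0, 0, -7.5, 0], [1, -1.2, 0, 0, 0, -7.5, 0], [1, -1.2, 0, 0, 0, -7.5, 0]],
])

```text
clock: 16.8
eef_pos: [0.5317, 0.0267, 0.229]
tool_rot: [0.511, 0.859, -0.002, -0.014]
ft_force: [-0.3, 0.5, -0.9]
grip_width: 0.0134
```

```bash
python3 -c "
from h import *
st()"
```

```text
t 16.8 pos [531.7  26.7 229. ] jaw 28.52 zax [-0.0253  0.0115 -0.9996] F [-0.3  0.5 -0.9] T [ 0.02 -0.04  0.03] w 13.4 j [0.04 0.33 0.11 1.38 0.01 1.12]
```

Request:
move_arm([
  [[1.5, -1.4, 0, -0.7, -1.5, -8, 0], [1.5, -1.4, 0, 0, 0, -8, 0], [1.5, -1.4, 0, 0, 0, -8, 0], [1.0, -1.0, 0, 0, 0, -7, 0], [0, 0, 0, 0, 0, 0, 0]],
])

```text
clock: 17.3
eef_pos: [0.5847, -0.0291, 0.2187]
tool_rot: [0.731, 0.682, -0.004, -0.006]
ft_force: [0.3, 0.5, -1.3]
grip_width: 0.0132
```

Request:
move_arm([
  [[0, 0, 0, 0, 0, 0, 0], [0, 0, 0, 0, 0, 0, 0], [0, 0, 0, 0, 0, 0, 0], [0, 0, 0, 0, 0, 0, 0], [0, 0, 0, 0, 0, 0, 0]],
])

```text
clock: 17.8
eef_pos: [0.5813, -0.0269, 0.2159]
tool_rot: [0.728, 0.685, -0.007, -0.009]
ft_force: [0.6, -0.2, 0.1]
grip_width: 0.0132
```

```bash
python3 -c "
from h import *
st()"
```

```text
t 17.8 pos [581.3 -26.9 215.9] jaw -3.46 zax [-0.0215  0.0037 -0.9998] F [ 0.6 -0.2  0.1] T [ 0.02 -0.04 -0.01] w 13.2 j [-0.05  0.43  0.23  1.4   0.    1.58]
```

Request:
move_arm([
  [[1.3, -0.5, 0, -0.2, -1.2, -1.3, 0], [0, 0, -1.5, 0, 0, 0, 0], [0, 0, -2.5, 0, 0, 0, 0], [0, 0, -2.5, 0, 0, 0, 0], [0, 0, -1, 0, 0, 0, 0]],
])

```text
clock: 18.3
eef_pos: [0.6007, -0.0326, 0.1435]
tool_rot: [0.737, 0.676, 0.006, 0.006]
ft_force: [-0.9, -0.3, -1.2]
grip_width: 0.0135
```

Request:
move_arm([
  [[0, 0, 0, 0, 0, 0, 0], [0, 0, 0, 0, 0, 0, 0], [0, 0, 0, 0, 0, 0, 0], [0, 0, 0, 0, 0, 0, 0], [0, 0, 0, 0, 0, 0, 0]],
])

```text
clock: 18.8
eef_pos: [0.603, -0.0331, 0.1462]
tool_rot: [0.737, 0.676, 0.007, 0.008]
ft_force: [0.3, -0.1, -1.2]
grip_width: 0.013
```

```bash
python3 -c "
from h import *
st(); wshot('w14')"
```

```text
t 18.8 pos [603.  -33.1 146.2] jaw -4.99 zax [ 0.0214 -0.002  -0.9998] F [ 0.3 -0.1 -1.2] T [-0.04  0.04  0.02] w 13.0 j [-0.05  0.47  0.12  1.19 -0.    1.6 ]
```

View pics/w14.png

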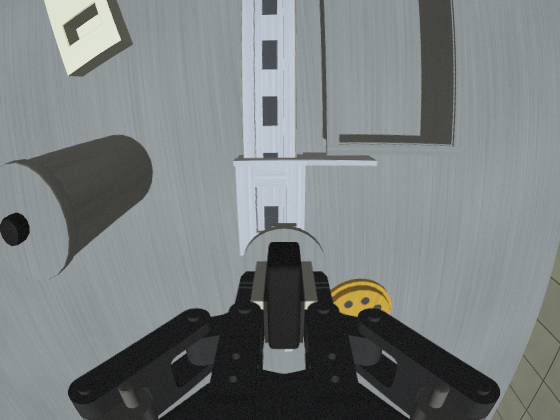

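Request:
move_arm([
  [[-0.85, 0, 0, 0.1, 1.2, 0.2, 0], [0, 0, 0, 0, 0, 0, 0], [0, 0, -0.6, 0, 0, 0, 0], [0, 0, -0.6, 0, 0, 0, 0], [0, 0, 0, 0, 0, 0, 0]],
])

```text
clock: 19.35
eef_pos: [0.5941, -0.0331, 0.1342]
tool_rot: [0.736, 0.677, 0.0, 0.0]
ft_force: [-0.8, 0.1, -0.7]
grip_width: 0.0131
```

```bash
cat > m3.py <<'E'
from meas import *
import sys
st(); pic,d,Q,W=wshot(sys.argv[1])
r=rail(W,.025,.12)
for k,(a,b) in r.items(): print(k,round((a+b*-.031)*1000,2),'yaw',round(-np.degrees(np.arctan(b)),2))
m=zmask(W,.0515,.0595,.56,.70,-.02,.02); n,l,s,c=cv2.connectedComponentsWithStats(m.astype(np.uint8)); 
if n>1:
  k=1+s[1:,4].argmax(); rr=rect('blade',W[l==k]); a=np.radians(rr[2]-90 if rr[2]>45 else rr[2]); X=np.array([np.cos(a),np.sin(a)]); Y=np.array([-np.sin(a),np.cos(a)]); print('saddle cam',np.array(rr[0])-26.6*X-40*Y)
near=(d>0)&(d<.25)&(abs(Q[...,1])<.03)&(abs(Q[...,0])<.05)
dark=pic.max(-1)<70
# bar top (tool z approx -0.032)
b=near&(abs(Q[...,1])<.0085)&(Q[...,2]<-.026)&(Q[...,2]>-.040); rect('bar top tool',Q[b])
print('bar z',np.percentile(Q[...,2][b],[5,50,95]))
fl=near&(Q[...,2]>.004)&(Q[...,2]<.014)
q=Q[fl]; print('flange n',len(q),np.percentile(q[:,2],[5,50,95]) if len(q) else '')
# flange circle: outermost x per y
e=[]
for y in np.arange(-.018,.019,.002):
    t=q[abs(q[:,1]-y)<.001]
    if len(t)>3: e.append((t[:,0].max(),y))
e=np.array(e)
if len(e)>5:
  from scipy.optimize import least_squares
  s=least_squares(lambda p:np.hypot(e[:,0]-p[0],e[:,1]-p[1])-.022,[0,0],loss='soft_l1',f_scale=.0005); print('flange ctr tool',s.x*1000,np.round(s.fun*1000,1)); o,M,j=tool()
  ft=np.array([s.x[0],s.x[1],.009]); print('flange W',(M@ft+o['eef_pos'])*1000)
E
python3 m3.py w15
```

```text
t 19.35 pos [594.1 -33.1 134.2] jaw -4.77 zax [ 4.e-04 -1.e-04 -1.e+00] F [-0.8  0.1 -0.7] T [-0.05 -0.03 -0.01] w 13.1 j [-0.06  0.48  0.1   1.19 -0.    1.6 ]
L 575.39 yaw -4.8
R 615.38 yaw -5.04
SL 584.3 yaw -4.87
SR 606.64 yaw -4.77
blade 947 [626.2   6.9] [  4.5 106.8] 85.21 z [53.  56.1 57. ]
saddle cam [596.38585731 -30.70081856]
bar top tool 3352 [1.9 0.3] [17.  44.7] 88.16 z [-36.1 -32.5 -31.2]
bar z [-0.03731263 -0.03245025 -0.02956018]
flange n 1923 [0.00652106 0.00750552 0.00953609]
flange ctr tool [2.13736841 1.04056148] [ 0.5  0.2  0.   0.2  0.3 -0.2 -0.1 -0.3 -0.2 -0.3 -0.3 -0.2  0.1  0.1
 -0.   0.5  0.1  0.1  0.3]
flange W [595.51785559 -31.05681331 125.57167102]
```

View pics/w15.png

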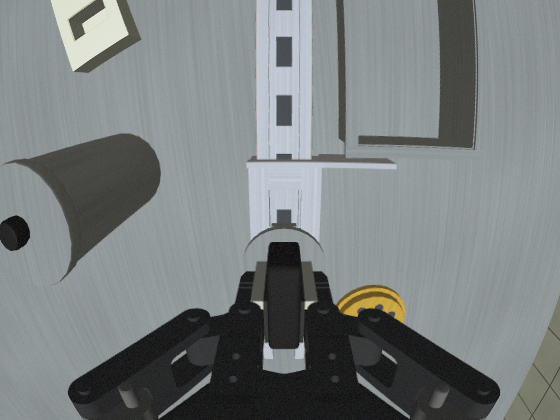

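The flange, slot middle and window agree within 1 mm in camera coordinates (595.5 / 595.5 / 596.4). Going down in small steps.

Request:
move_arm([
  [[0, 0, -1, 0, 0, 0, 0], [0, 0, -1, 0, 0, 0, 0], [0, 0, -1, 0, 0, 0, 0], [0, 0, -0.8, 0, 0, 0, 0], [0, 0, 0, 0, 0, 0, 0]],
])

```text
clock: 19.9
eef_pos: [0.5935, -0.033, 0.0921]
tool_rot: [0.736, 0.677, -0.0, -0.0]
ft_force: [-0.5, -0.4, -1.9]
grip_width: 0.0135
```

```bash
python3 -c "
from h import *
st()"
```

```text
t 19.9 pos [593.5 -33.   92.1] jaw -4.77 zax [-0.0011 -0.     -1.    ] F [-0.5 -0.4 -1.9] T [-0.01 -0.02 -0.04] w 13.5 j [-0.06  0.52  0.04  1.09 -0.    1.6 ]
```

Request:
move_arm([
  [[0.1, 0, -0.2, 0, -0.05, 0, 0], [0, 0, -0.3, 0, 0, 0, 0], [0, 0, -0.3, 0, 0, 0, 0], [0, 0, -0.2, 0, 0, 0, 0], [0, 0, 0, 0, 0, 0, 0]],
])

```text
clock: 20.4
eef_pos: [0.5952, -0.0331, 0.0816]
tool_rot: [0.736, 0.677, 0.0, 0.0]
ft_force: [-0.0, -0.8, -0.1]
grip_width: 0.013
```

```bash
python3 m3.py w16
```

```text
t 20.4 pos [595.2 -33.1  81.6] jaw -4.77 zax [ 9.e-04 -1.e-04 -1.e+00] F [-0.  -0.8 -0.1] T [-0.05  0.04 -0.01] w 13.0 j [-0.06  0.53  0.03  1.07 -0.    1.6 ]
L 575.25 yaw -4.77
R 615.84 yaw -4.79
SL 584.6 yaw -4.79
SR 606.8 yaw -4.65
blade 1709 [626.5   6.8] [  4.8 106.8] 85.38 z [53.8 56.  56.9]
saddle cam [596.71667345 -30.94469938]
bar top tool 3364 [1.7 0.2] [17.  44.6] 88.38 z [-36.  -32.4 -31.1]
bar z [-0.03738892 -0.03241877 -0.02946263]
flange n 1929 [0.00653473 0.00749035 0.00953952]
flange ctr tool [2.0342318 1.0125325] [ 0.6  0.3  0.2  0.  -0.2 -0.1 -0.2 -0.1 -0.2  0.  -0.4 -0.3  0.1 -0.3
  0.2  0.   0.4  0.2  0.3]
flange W [596.47776436 -31.10856545  72.79358661]
```

View pics/w16.png

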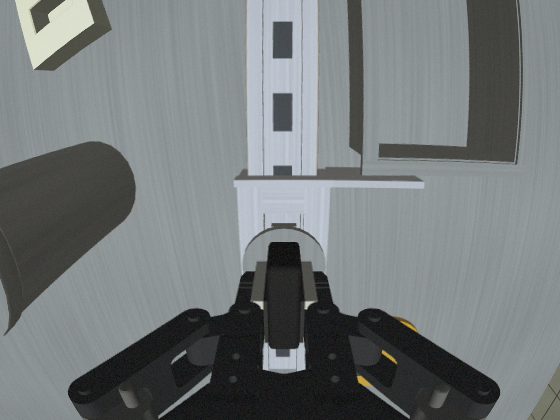

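Request:
move_arm([
  [[-0.09, 0, 0, 0, 0.05, 0, 0], [0, 0, 0, 0, 0, 0, 0], [0, 0, -0.25, 0, 0, 0, 0], [0, 0, -0.25, 0, 0, 0, 0], [0, 0, 0, 0, 0, 0, 0]],
])

```text
clock: 20.95
eef_pos: [0.5948, -0.0331, 0.0772]
tool_rot: [0.736, 0.677, 0.001, 0.001]
ft_force: [0.6, 0.0, -0.8]
grip_width: 0.0131
```

```bash
python3 -c "
from h import *
st()"
```

```text
t 20.95 pos [594.8 -33.1  77.2] jaw -4.77 zax [ 1.8e-03 -2.0e-04 -1.0e+00] F [ 0.6  0.  -0.8] T [0.03 0.03 0.02] w 13.1 j [-0.06  0.53  0.02  1.06 -0.    1.6 ]
```

Request:
move_arm([
  [[-0.06, 0, 0, 0, 0.1, 0, 0], [0, 0, -0.2, 0, 0, 0, 0], [0, 0, -0.2, 0, 0, 0, 0], [0, 0, -0.2, 0, 0, 0, 0], [0, 0, 0, 0, 0, 0, 0]],
])

```text
clock: 21.45
eef_pos: [0.594, -0.0331, 0.0705]
tool_rot: [0.736, 0.677, -0.0, -0.0]
ft_force: [-0.9, -0.7, -0.8]
grip_width: 0.0136
```

```bash
python3 -c "
from h import *
st()"
```

```text
t 21.45 pos [594.  -33.1  70.5] jaw -4.77 zax [-5.e-04 -2.e-04 -1.e+00] F [-0.9 -0.7 -0.8] T [-0.03 -0.05 -0.05] w 13.6 j [-0.06  0.54  0.01  1.05 -0.    1.6 ]
```

Request:
move_arm([
  [[0, 0, -0.3, 0, 0, 0, 0], [0, 0, -0.3, 0, 0, 0, 0], [0, 0, -0.3, 0, 0, 0, 0], [0, 0, -0.2, 0, 0, 0, 0], [0, 0, 0, 0, 0, 0, 0]],
])

```text
clock: 21.95
eef_pos: [0.5938, -0.0331, 0.0582]
tool_rot: [0.736, 0.677, -0.0, -0.0]
ft_force: [0.3, -1.2, -0.9]
grip_width: 0.0133
```

```bash
python3 m3.py w17
```

```text
t 21.95 pos [593.8 -33.1  58.2] jaw -4.77 zax [-9.e-04 -2.e-04 -1.e+00] F [ 0.3 -1.2 -0.9] T [ 0.    0.08 -0.05] w 13.3 j [-0.06  0.55 -0.    1.02 -0.    1.6 ]
L 575.47 yaw -4.58
R 615.57 yaw -5.0
SL 584.52 yaw -4.82
SR 606.54 yaw -4.71
blade 2347 [626.2   6.7] [  5.2 106.7] 85.05 z [53.6 56.  56.8]
saddle cam [596.26625925 -30.87527761]
bar top tool 3357 [1.6 0.4] [16.9 44.9] 87.64 z [-36.1 -32.4 -31.2]
bar z [-0.03738304 -0.0324418  -0.02948926]
flange n 6549 [0.00663538 0.01253872 0.01371213]
flange ctr tool [6.47105458e+01 7.99726194e-03] [ 5.   3.6  2.5  1.4  0.5 -0.4 -0.9 -1.6 -1.7 -2.  -1.7 -1.4 -1.  -0.3
  0.5  1.4  2.4  3.7  4.9]
flange W [599.30570389  31.38241125  49.34116174]
```

View pics/w17.png

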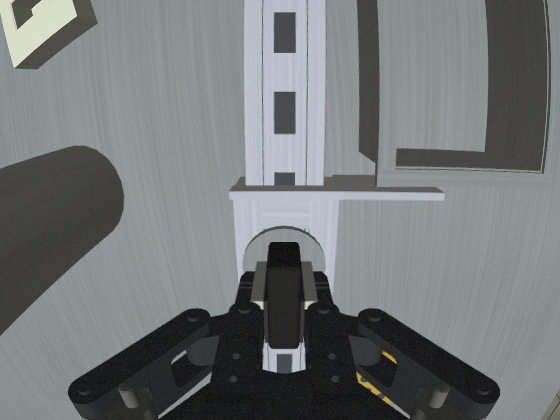

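Request:
move_arm([
  [[0.04, 0, -0.12, 0, -0.05, 0, 0], [0, 0, 0, 0, 0, 0, 0], [0, 0, 0, 0, 0, 0, 0], [0, 0, 0, 0, 0, 0, 0], [0, 0, 0, 0, 0, 0, 0]],
])

```text
clock: 22.5
eef_pos: [0.5947, -0.0331, 0.0575]
tool_rot: [0.736, 0.677, 0.0, 0.0]
ft_force: [0.2, -0.2, -1.6]
grip_width: 0.0131
```

```bash
python3 -c "
from h import *
st()"
```

```text
t 22.5 pos [594.7 -33.1  57.5] jaw -4.77 zax [ 1.1e-03 -2.0e-04 -1.0e+00] F [ 0.2 -0.2 -1.6] T [-0.   -0.04  0.04] w 13.1 j [-0.06  0.55 -0.    1.02 -0.    1.6 ]
```

Request:
move_arm([
  [[0, 0, 0, 0, 0, 6, 0], [0, 0, 0, 0, 0, 6, 0], [0, 0, 0, 0, 0, 6, 0], [0, 0, 0, 0, 0, 4, 0], [0, 0, 0, 0, 0, 0, 0]],
])

```text
clock: 23.0
eef_pos: [0.595, -0.0331, 0.058]
tool_rot: [0.587, 0.809, 0.001, 0.001]
ft_force: [0.6, 0.4, -0.5]
grip_width: 0.0127
```

```bash
python3 -c "
from h import *
st()"
```

```text
t 23.0 pos [595.  -33.1  58. ] jaw 18.09 zax [ 1.9e-03  3.0e-04 -1.0e+00] F [ 0.6  0.4 -0.5] T [ 0.04 -0.   -0.03] w 12.7 j [-0.06  0.55 -0.    1.02  0.    1.2 ]
```

Request:
move_arm([
  [[-0.05, 0, -0.05, 0, 0.1, 7, 0], [0, 0, 0, 0, 0, 7, 0], [0, 0, 0, 0, 0, 7, 0], [0, 0, 0, 0, 0, 7, 0], [0, 0, 0, 0, 0, 0, 0]],
])

```text
clock: 23.5
eef_pos: [0.5947, -0.0331, 0.0578]
tool_rot: [0.369, 0.929, 0.0, 0.0]
ft_force: [-0.1, -0.7, -0.9]
grip_width: 0.0135
```

```bash
python3 -c "
from h import *
st()"
```

```text
t 23.5 pos [594.7 -33.1  57.8] jaw 46.67 zax [ 4.e-04  5.e-04 -1.e+00] F [-0.1 -0.7 -0.9] T [-0.    0.01  0.  ] w 13.5 j [-0.06  0.55 -0.    1.02  0.    0.7 ]
```

Turning freely; 38.6° to go.

Request:
move_arm([
  [[0, 0, -0.03, 0, 0, 8, 0], [0, 0, 0, 0, 0, 8, 0], [0, 0, 0, 0, 0, 8, 0], [0, 0, 0, 0, 0, 7.5, 0], [0, 0, 0, 0, 0, 6, 0]],
])

```text
clock: 24.0
eef_pos: [0.5948, -0.0331, 0.0576]
tool_rot: [0.048, 0.999, 0.0, 0.0]
ft_force: [0.9, -0.9, -1.5]
grip_width: 0.0132
```

Request:
move_arm([
  [[0, 0, 0, 0, 0, 0, 0], [0, 0, 0, 0, 0, 0, 0], [0, 0, 0, 0, 0, 0, 0], [0, 0, 0, 0, 0, 0, 0], [0, 0, 0, 0, 0, 0, 0]],
])

```text
clock: 24.5
eef_pos: [0.5949, -0.0331, 0.0577]
tool_rot: [0.055, 0.998, 0.0, 0.0]
ft_force: [-0.0, -0.1, -1.3]
grip_width: 0.0132
```

```bash
python3 -c "
from h import *
st();wshot('w18')"
```

```text
t 24.5 pos [594.9 -33.1  57.7] jaw 83.68 zax [ 6.e-04  8.e-04 -1.e+00] F [-0.  -0.1 -1.3] T [ 0.06  0.   -0.  ] w 13.2 j [-0.06  0.55 -0.    1.02  0.    0.05]
```

View pics/w18.png

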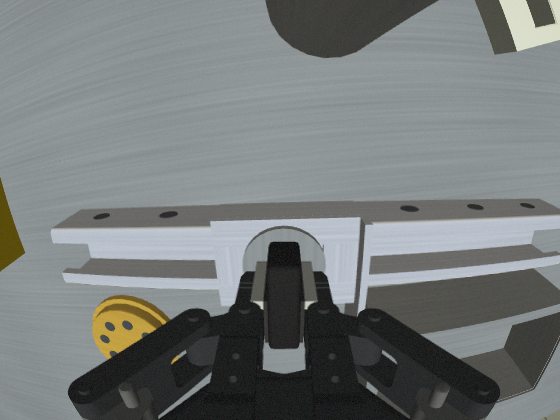

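Request:
move_arm([
  [[0.03, 0, -0.1, 0, 0, 1.5, 0], [0, 0, -0.05, 0, 0, 0, 0], [0, 0, 0, 0, 0, 0, 0], [0, 0, 0, 0, 0, 0, 0.3], [0, 0, 0, 0, 0, 0, 0.4]],
])

```text
clock: 25.05
eef_pos: [0.5957, -0.0331, 0.0569]
tool_rot: [0.041, 0.999, 0.0, 0.001]
ft_force: [0.6, -0.8, -0.7]
grip_width: 0.0343
```

Request:
move_arm([
  [[0, 0, 0, 0, 0, 0, 0.4], [0, 0, 0, 0, 0, 0, 0.4], [0, 0, 0, 0, 0, 0, 0.4], [0, 0, 0, 0, 0, 0, 0.4], [0, 0, 0, 0, 0, 0, 0.4]],
])

```text
clock: 25.55
eef_pos: [0.596, -0.0332, 0.057]
tool_rot: [0.041, 0.999, 0.0, 0.001]
ft_force: [-0.1, 0.6, 0.1]
grip_width: 0.034
```

```bash
python3 -c "
from h import *
st();wshot('w19')"
```

```text
t 25.55 pos [596.  -33.2  57. ] jaw 85.26 zax [ 2.5e-03  7.0e-04 -1.0e+00] F [-0.1  0.6  0.1] T [-0.03  0.03 -0.02] w 34.0 j [-0.06  0.55 -0.    1.02  0.    0.03]
```

View pics/w19.png

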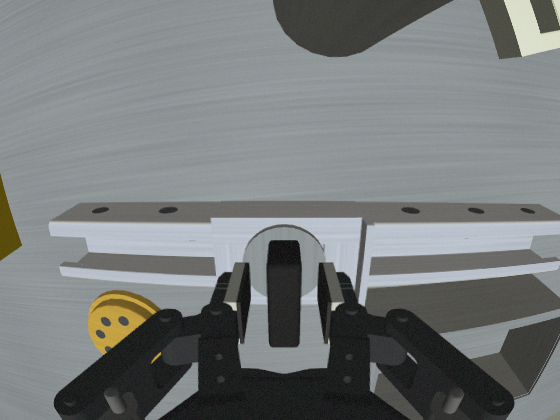

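The bar at (284,293) is free between the pads, square across the rail. Rising and checking.

Request:
move_arm([
  [[0, 0, 1, 0, 0, 0, 0.4], [0, 0, 2, 0, 0, 0, 0.4], [0, 0, 3, 0, 0, 0, 0.4], [0, 0, 3, 0, 0, 0, 0.4], [0, 0, 3, 0, 0, 0, 0.4]],
])

```text
clock: 26.1
eef_pos: [0.5913, -0.0329, 0.1775]
tool_rot: [0.041, 0.999, 0.0, -0.005]
ft_force: [0.1, 0.0, -0.4]
grip_width: 0.034
```

Request:
move_arm([
  [[-2, 0, 0, 0, 0, 0, 0.4], [-2, 0, 0, 0, 0, 0, 0.4], [-2, 0, 0, 0, 0, 0, 0.4], [0, 0, 0, 0, 0, 0, 0.4], [0, 0, 0, 0, 0, 0, 0.4]],
])

```text
clock: 26.6
eef_pos: [0.5352, -0.0332, 0.1892]
tool_rot: [0.041, 0.999, 0.0, 0.005]
ft_force: [0.4, -0.3, -0.3]
grip_width: 0.0342
```

Run:
```python
from meas import *
st(); p,d,Q,W=wshot('w20')
m=zmask(W,.083,.096,.55,.65,-.08,.02); rect('bar',W[m])
m=zmask(W,.047,.0515,.56,.63,-.06,.0); q=W[m]; rect('flange',q)
m=zmask(W,.0425,.0465,.55,.64,-.09,.004); rect('plate',W[m])
shot('side','side1.png'); p,d=shot('top','top1.png'); P=pts('top',d)
m=zmask(P,.083,.1,.55,.65,-.08,.02); rect('bar top',P[m])
m=zmask(P,.05,.08,.64,.77,-.05,.25); rect('pan',P[m])
m=zmask(P,.05,.06,.56,.70,-.02,.02); rect('blade',P[m])
for t in ['canister_top','die','screw_knob']: print(t,[np.round(x['at'],3) for x in bot.find_in('top',t)[:1]])
```

```text
t 26.6 pos [535.2 -33.2 189.2] jaw 85.26 zax [ 1.060e-02  2.000e-04 -9.999e-01] F [ 0.4 -0.3 -0.3] T [ 0.03 -0.01 -0.03] w 34.2 j [-0.06  0.32  0.01  1.24  0.    0.02]
bar 731 [594.  -33.1] [13.6 43.6] 86.24 z [87.9 89.2 90. ]
flange 939 [594.9 -28.5] [52.9 42.8] 79.0 z [48.5 49.3 50.2]
plate 2008 [594.8 -42.5] [94.3 54. ] 85.01 z [44.3 45.2 46. ]Traceback (most recent call last):
  File "<stdin>", line 7, in <module>
  File "h.py", line 28, in rect
    r=cv2.minAreaRect((q[:,:2]*1000).astype(np.float32)); print(n,len(q),np.round(r[0],1),np.round(r[1],1),round(r[2],2),'z',np.round(np.percentile(q[:,2],[10,50,90])*1000,1)); return r
                                                                                                                                      ~~~~~~~~~~~~~^^^^^^^^^^^^^^^^^^^
    return _quantile_unchecked(
        a, q, axis, out, overwrite_input, method, keepdims, weights)
    return _ureduce(a,
                    func=_quantile_ureduce_func,
    ...<5 lines>...
                    overwrite_input=overwrite_input,
                    method=method)
    r = func(a, **kwargs)
    result = _quantile(arr,
                       quantiles=q,
    ...<2 lines>...
                       out=out,
                       weights=wgt)
    slices_having_nans = np.isnan(arr[-1, ...])
                                  ~~~^^^^^^^^^
IndexError: index -1 is out of bounds for axis 0 with size 0
```

View pics/w20.png

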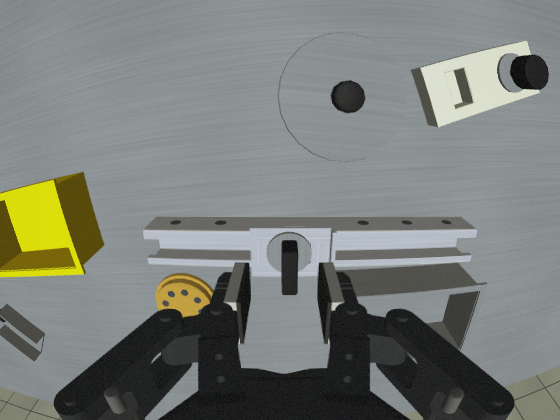

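View pics/side1.png

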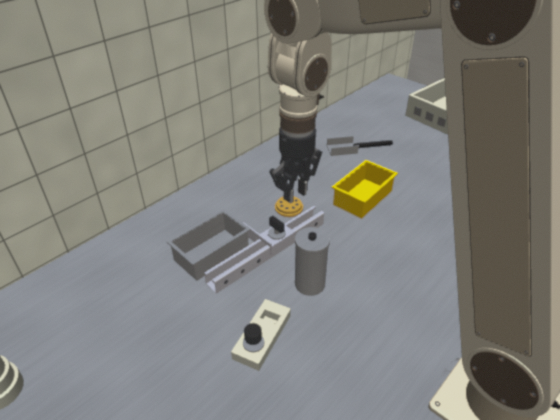

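Bar top 89.2 mm and flange top 49.3 mm mean it is seated, with the bar across the rail. I retreat to get a clear top view for the last check.

Request:
move_arm([
  [[0, -2, 1, 0, 0, 0, 0.4], [0, -4, 1, 0, 0, 0, 0.4], [0, -4, 0, 0, 0, 0, 0.4], [-1, -4, 0, 0, 0, 0, 0.4], [-1, -4, 0, 0, 0, 0, 0.4]],
])

```text
clock: 27.25
eef_pos: [0.5196, -0.2138, 0.2073]
tool_rot: [0.035, 0.999, 0.001, 0.005]
ft_force: [0.6, -0.2, -0.4]
grip_width: 0.0339
```

Request:
move_arm([
  [[-3, -4, 0, 0, 0, 0, 0.4], [-3, -4, 0, 0, 0, 0, 0.4], [-3, -4, 0, 0, 0, 0, 0.4], [-2, -2, 0, 0, 0, 0, 0.4], [0, 0, 0, 0, 0, 0, 0.4]],
])

```text
clock: 27.75
eef_pos: [0.4088, -0.3633, 0.2043]
tool_rot: [0.038, 0.999, 0.0, 0.004]
ft_force: [-0.2, 0.2, -0.5]
grip_width: 0.0342
```

Run:
```python
from meas import *
st(); p,d=shot('top','top1.png'); P=pts('top',d)
def r(n,*a):
    m=zmask(P,*a)
    if m.sum()>5: rect(n,P[m])
    else: print(n,'none')
r('bar',.083,.1,.55,.65,-.08,.02); r('pan',.05,.08,.64,.77,-.05,.25)
r('blade',.05,.06,.56,.70,-.02,.02); r('bladeS',.05,.06,.62,.70,-.02,.007)
r('strut',.035,.047,.56,.65,.03,.2)
for t in ['canister_top','die','screw_knob']: print(t,[np.round(x['at'],3) for x in bot.find_in('top',t)[:1]])
```

```text
t 27.75 pos [ 408.8 -363.3  204.3] jaw 85.69 zax [ 8.7e-03  4.0e-04 -1.0e+00] F [-0.2  0.2 -0.5] T [0.01 0.02 0.02] w 34.2 j [-0.73  0.34  0.07  1.3   0.01 -0.65]
bar 106 [593.6 -33.1] [13.8 43. ] 85.43 z [87.5 89.5 91.4]
pan 958 [698.3  92.4] [185.5 109.3] 86.91 z [57.4 64.9 67.3]
blade 87 [623.6  -6.3] [ 30.3 105.7] 85.92 z [51.6 56.  58.1]
bladeS 37 [648.8   4.7] [ 4.1 57.1] 85.26 z [53.8 56.1 58.2]
strut 467 [610.1 102.6] [ 64.7 144.9] 2.42 z [38.2 41.  43.5]
canister_top [array([0.449, 0.013, 0.145])]
die [array([ 0.671, -0.162,  0.024])]
screw_knob [array([0.418, 0.218, 0.072])]
```

View pics/top1.png

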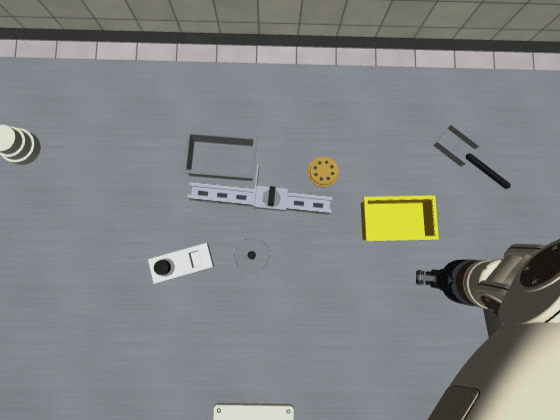

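The top view shows the saddle at (271,197) on the rail, its blade at the pan end (258,175), and the bar across the rail. The bystanders are in place. Handing in.

```bash
python3 -c "
from h import *
print(bot.job_done())"
```

```text
the job is handed in; nothing more can be done
None
```

I seated the saddle on the rail, put the T-bolt through the window into the slot, gave it a quarter turn, let go, and moved the arm well away. I handed the job in at about 28 s; no verdict was reported.

| Last check | Measured | Expected |
|---|---|---|
| Saddle plate height | 45.2 mm | 45 |
| Flange top height | 49.3 mm | 49 |
| Bar top height | 89.2–89.5 mm | 89 |
| Bar off square across the rail | within about 1° | 0.3 rad (17°) |
| Bar off the rail's midline | about 0.6 mm | 5 mm |

- **Gap to the pan:** about 5 mm, measured just after I released the saddle. I could not measure it again at the end because the pan and blade merged in the last top view. The pan's far edges had not moved.
- **Bystanders:** the canister, die and screw were found within 4 mm of where they started, which is the finder's own accuracy.
- **Forces:** nothing notable. The largest reading I saw was about 7 N, while gripping the saddle.
- **Disagreements:** the wrist camera read 1–2 mm off the measured tool position, so I aligned parts only within its own view. It also showed the saddle about 1 mm off the rail's midline, inside the 4 mm allowed.

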